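Probe the bore and fit the post of matching depth

ROBOT

A 6-joint arm with a two-finger parallel gripper is mounted at the origin on a cart in front of the work surface, level with it; the furniture and walls round the work are solid. World frame = base frame: x ahead of the robot, y to its left, z up, the work surface at z = 0. Lengths are in m, angles in rad, forces in N, time in s.
With the tool pointing down it reaches from about 0.375 to 0.975 m from the base axis. Payload 3.8 kg.
Tool frame: the origin (TCP) lies at the very end of the fingers, on their centre line; the grasp point (between the pads) lies 19 mm behind it; z points along the fingers, y is the line along which they close (so a half turn about z gives the same grasp; the last joint's range is limited). The gripper opens to 85 mm and grips with 20 to 120 N. Pads are 22 mm wide; open, the fingers measure 114 mm over their backs; the gripper's body (76 mm by 85 mm) begins 54 mm behind the grasp point. The pads swing forward as they close: fully open they stand 13 mm farther back than shut.
Start: joints at [1.211, 0.264, 1.604, -0, 1.274, -0.037], TCP at [0.214, 0.64, 0.203] pointing down, gripper open.
Joint ranges: [-2.63, 2.63], [-0.94, 2.18], [0.31, 2.57], [-1.31, 4.45], [0, 2.66], [-2.55, 2.55]. Speed limits (rad/s): [2.57, 2.57, 3.14, 3.14, 3.14, 3.14].

INTERFACE

Orientations are given as a rotation vector (axis times angle).
In Python, from workcell import read_state, read_camera, calibration, finish_job gives the robot as it stands.
- The arm moves only by the tool step_arm, never from a script. Its argument "commands" is a list of rows, each an object of numbers: "fingers": the gripper's target within -1 to 1 (shut at 1, half-way at 0, fully open at -1); "dx", "dy", "dz": the shift along the tool's x, y, z in m; "roll": the turn about the tool's z in degrees. In form: [{"fingers": .., "dx": .., "dy": .., "dz": .., "roll": ..}, ...]. A call has 1 to 8 rows; each row is the pose to reach, as a shift and turn from the pose commanded when the call began, along the tool's axes at that moment; what a row does not reach only later rows make up. A row lasts 1/8 s, in which the tool goes at most 62.5 mm and 10.7 degrees, less where a joint would pass 70% of its speed; a pose out of reach is approached as far as the arm can. A call with a gripper value outside its range is refused whole. The fingers move at their own pace and stop on an object; "squeeze" is the grip in N (left out, the last holds). Time passes only in rows, so rows that repeat a pose let the fingers close. It gives the time, the measured TCP pose, the force, the opening and the grip force at its end, in the units of the state.
- read_state(): the state, without advancing time (a new reading comes with each control period).
- read_camera(name): name is "side" or "top"; returns (picture, depth): 480x640x3 uint8, blue, green, red; 480x640 float32, m along the optical axis (not along the pixel's ray), 0 where there is no reading.
- calibration(name): a dict with "intrinsics" (3x3 intrinsics, pixels), "world_to_cam" (4x4, takes a point from world to camera coordinates). Camera axes: x right, y up, looking along -z (the intrinsics and any distortion apply to the point x, -y, -z); pixel columns grow to the right and rows downward; lengths in m; the calibration is good to about 2 mm. A picture is of the moment at which its call begins. calibration takes no time and is no camera call.
- finish_job(): hands the job in; it is judged then, once.
The state is a dict: "time": time; "q": joint angles; "joint_vel": joint speeds; "joint_torque": joint torques, N m; "tool_pos": TCP position; "tcp_rot": TCP orientation; "wrist_force": force on the tool from outside, world axes, zero at the start; "torque": the same for the moment, N m; "width": opening from 0.0 (shut) to 1.0 (fully open); "grip_force": force on a finger pad.
Only numpy, scipy, OpenCV 4.12 (cv2) and the standard library are available. Lean on these libraries where they do the work, as an engineer would, in place of code of your own. Each camera call takes 0.05 s, during which the arm holds its last target. There are 200 camera calls.

TASK

The fixture block has a blind bore of unknown depth. Take the depth rod from the rack, lower it into the bore and rest it gently on the bottom to learn the depth, and put it back in its own socket. Then take only the post whose bare steel length matches that depth and set it in the bore, fully home, so that just its painted part stands out; leave the other two posts in the rack, disturb nothing else and never press hard (keep under 25 N).

Things in the scene. Friction and masses are not known exactly. Their poses are not given: they have to be found in the camera images.
- block: Aluminium fixture block, 96 x 76 mm and 60 mm high, on a dark steel base plate 116 x 92 x 10 mm, screwed to the bench (fixed). Origin at the centre of its underside, z up. One open vertical blind bore in the middle of its top face; on either side of it along x, 30 mm off, a dark blanking plate 24 x 40 mm stands 4 mm (5.5 mm with its screws) above that face.
- core_1: One of three round sprung inserts of unlike heights, out of sight inside the block, origin at its underside; which of them makes the floor of the open bore changes from start to start. Cannot be seen or handled.
- core_2: One of three round sprung inserts of unlike heights, out of sight inside the block, origin at its underside; which of them makes the floor of the open bore changes from start to start. Cannot be seen or handled.
- core_3: One of three round sprung inserts of unlike heights, out of sight inside the block, origin at its underside; which of them makes the floor of the open bore changes from start to start. Cannot be seen or handled.
- bore (a point): Centre of the mouth of the block's bore, at the level of the block's top face (60 mm above the bench); z up. The bore is 15.5 mm in diameter with a 1.5 mm chamfer and has a flat, firm rubber floor that gives about 1 mm for every 4 N pressed on it. Its depth is 20, 32 or 44 mm and differs from one start to the next.
- rack: Grey plastic rack, 50 x 224 mm and 26 mm high, fixed. Origin at the centre of its underside, z up, its y axis along the row. Four sockets in a row on y: rod socket at +84 mm (black tab on the side that faces the robot), post sockets at +28, -28 and -84 mm (white tabs). All sockets are square, 20 mm deep and 1.5 mm wider than what stands in them. To grip one thing, close the fingers across the row (along the rack's x axis).
- rod_socket (a point): Centre of the mouth of the rod's socket, at the level of the rack's top face (26 mm above the bench); z up.
- rod: The loose depth rod, 110 mm long, 80 g, standing upright in its rack socket at the start. Origin at its tip (lower end), z along the rod upwards.
- rod_centre (a point): The middle of the depth rod, 55 mm above its tip. Steel shaft of 10 mm diameter with a 1 mm chamfer at the tip; the top 28 mm are a black knurled grip of 20 mm diameter. Painted bands on the shaft, 3 mm wide, have their centres 20 mm (red), 32 mm (yellow) and 44 mm (blue) above the tip: with the tip on the floor of the bore, the band level with the block's top face gives the colour of the matching post.
- rod_tip (a point): The lower end of the depth rod, on its axis.
- post_red: The red post; origin at the centre of its foot, z up along the post.
- post_red_centre (a point): Loose red post, 65 mm long, 80 g, standing upright in one of the rack's three post sockets (which one varies), 20 mm of it sunk in the socket. Lower part bare steel, 14 mm diameter, 20 mm long with a 1 mm chamfer at the foot; upper part red, 45 mm long: a 17 mm neck of 14 mm diameter and on top a knurled grip head of 20 mm diameter and 28 mm height. This point is the middle of the post, 32.5 mm above its foot.
- post_red_edge (a point): Point on the red post's axis where bare steel and red paint meet, 20 mm above the foot, 45 mm below the top.
- post_yellow: The yellow post; origin at the centre of its foot, z up along the post.
- post_yellow_centre (a point): Loose yellow post, 77 mm long, 80 g, standing upright in one of the rack's three post sockets (which one varies), 20 mm of it sunk in the socket. Lower part bare steel, 14 mm diameter, 32 mm long with a 1 mm chamfer at the foot; upper part yellow, 45 mm long: a 17 mm neck of 14 mm diameter and on top a knurled grip head of 20 mm diameter and 28 mm height. This point is the middle of the post, 38.5 mm above its foot.
- post_yellow_edge (a point): Point on the yellow post's axis where bare steel and yellow paint meet, 32 mm above the foot, 45 mm below the top.
- post_blue: The blue post; origin at the centre of its foot, z up along the post.
- post_blue_centre (a point): Loose blue post, 89 mm long, 80 g, standing upright in one of the rack's three post sockets (which one varies), 20 mm of it sunk in the socket. Lower part bare steel, 14 mm diameter, 44 mm long with a 1 mm chamfer at the foot; upper part blue, 45 mm long: a 17 mm neck of 14 mm diameter and on top a knurled grip head of 20 mm diameter and 28 mm height. This point is the middle of the post, 44.5 mm above its foot.
- post_blue_edge (a point): Point on the blue post's axis where bare steel and blue paint meet, 44 mm above the foot, 45 mm below the top.
- gear: Bystander: white printed gear, 37 mm, lying on the bench; not to be disturbed.
- servo_motor: Bystander: black servo motor, 61 mm long, lying on the bench; not to be disturbed.
- marker: Bystander: marker pen, 129 mm, lying on the bench; not to be disturbed.
There are look-alikes about, which are no part of the job. There is more than one size of the rack; the one meant has the size given above.

How it is judged:
By the outcome, as a careful person would: the job done as asked, in the order asked, and still so for the second after the job is handed in, with the robot touching nothing.
It also fails if it takes over 72 s, if anything falls off the work surface, if the arm or the gripper's body presses on something with over 40 N, if the wrist force passes 120 N, or if a joint passes its speed limit or range.

## Working session

There is one attempt and no reset: what is moved stays moved. The work goes in short steps, Python scripts to look and compute and a tool call to move; the robot and the scene stay as the last step left them, time stands still between calls to the robot, and variables do not carry over. Pictures are saved under pics/ and viewed, at most 10 in all, crops included, and the job is handed in when it is done.

Besides the shell and the picture viewer there is one more tool, called after "Call:" in YAML: its name, and indented under it one key for each argument. step_arm: Moves the arm, as the interface text tells. Its arguments: {"type":"object","properties":{"commands":{"type":"array","items":{"type":"object","properties":{"fingers":{"type":"number"},"dx":{"type":"number"},"dy":{"type":"number"},"dz":{"type":"number"},"roll":{"type":"number"}}}},"squeeze":{"type":"number"}},"required":["commands"]}

```bash
mkdir -p pics; ls; python3 - <<'E'
from workcell import *
import cv2,numpy as np
s=read_state();print({k:np.round(v,3).tolist() for k,v in s.items()})
for n in("top","side"):
    p,d=read_camera(n);cv2.imwrite(f"pics/{n}0.png",p);np.savez(f"pics/{n}0.npz",p=p,d=d)
    c=calibration(n);print(n,c["intrinsics"],c["world_to_cam"],[k for k in c])
E
```

```text
pics
{'time': 0.0, 'q': [1.211, 0.265, 1.605, -0.0, 1.274, -0.037], 'joint_vel': [-0.001, -0.0, 0.002, 0.0, 0.001, -0.0], 'joint_torque': [0.003, -51.512, -36.731, 0.0, 0.013, -0.0], 'tool_pos': [0.214, 0.639, 0.202], 'tcp_rot': [-0.505, -3.1, 0.003], 'wrist_force': [-0.567, -0.172, 0.635], 'torque': [0.014, -0.043, 0.002], 'grip_force': 0.0, 'width': 1.0}
top [[547.8556484    0.         321.02436688]
 [  0.         547.8556484  236.45629558]
 [  0.           0.           1.        ]] [[ 0.01294362 -0.99991396 -0.00213133 -0.08099373]
 [ 0.9845531   0.01237252  0.17464854 -0.60226618]
 [-0.17460714 -0.00435899  0.98462853 -1.53478826]
 [ 0.          0.          0.          1.        ]] ['intrinsics', 'world_to_cam']
side [[454.96132263   0.         323.50213789]
 [  0.         454.96132263 239.72597103]
 [  0.           0.           1.        ]] [[ 0.99766721  0.06278931  0.02678893 -0.57775798]
 [-0.05089875  0.42268601  0.90484576 -0.01710308]
 [ 0.04549133 -0.90409847  0.42489587 -1.11856838]
 [ 0.          0.          0.          1.        ]] ['intrinsics', 'world_to_cam']
```

View pics/top0.png

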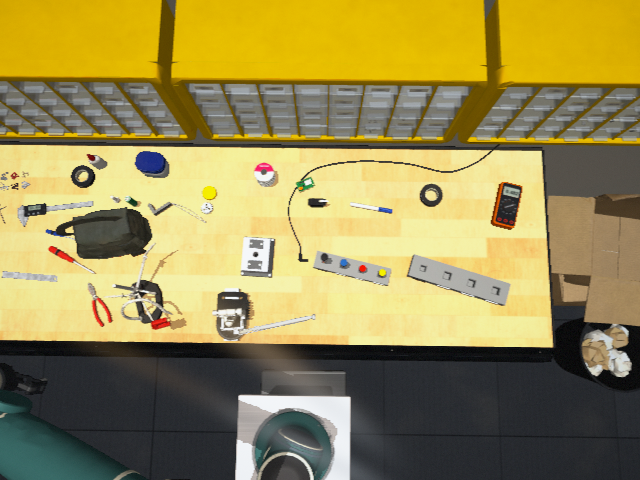

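View pics/side0.png

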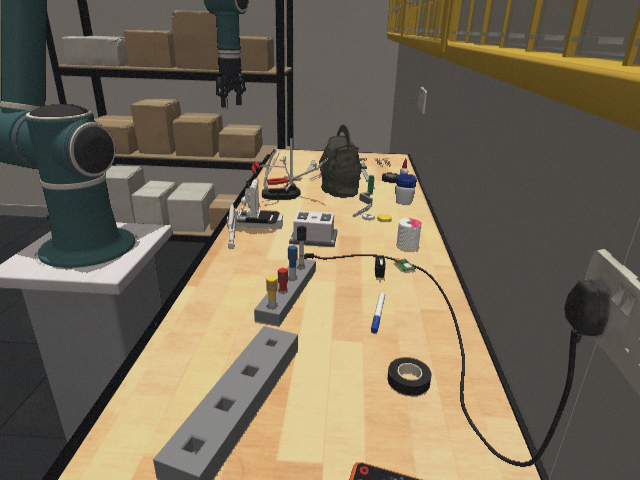

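Top view: the candidates are the small rack at (352,267), holding black rod (325,258), blue (344,263), red (362,268) and yellow (382,272), and the empty larger rack at (458,279). The block is at (258,256) with its bore between two plates. The small rack spans about 77 px, or roughly 220 mm, which fits the 224 mm given. I'll measure both racks and confirm with a crop.

```bash
cat > h.py <<'E'
import numpy as np,cv2
from workcell import *
def cloud(n,d):
    c=calibration(n);K=c["intrinsics"];T=np.linalg.inv(c["world_to_cam"])
    v,u=np.indices(d.shape);X=np.stack([(u-K[0,2])*d/K[0,0],-(v-K[1,2])*d/K[1,1],-d],-1)
    W=X@T[:3,:3].T+T[:3,3];W[d<=0]=np.nan;return W
def proj(n,P):
    c=calibration(n);P=np.atleast_2d(P);X=P@c["world_to_cam"][:3,:3].T+c["world_to_cam"][:3,3]
    K=c["intrinsics"];return np.stack([K[0,2]+K[0,0]*X[:,0]/-X[:,2],K[1,2]+K[1,1]*X[:,1]/X[:,2]],-1)
E
python3 - <<'E'
from h import *
for n in("top","side"):
    f=np.load(f"pics/{n}0.npz");W=cloud(n,f["d"]);p=f["p"]
    def sel(c,r,z0,z1):
        with np.errstate(invalid='ignore'):
            m=(np.hypot(W[...,0]-c[0],W[...,1]-c[1])<r)&(W[...,2]>z0)&(W[...,2]<z1)
        return W[m],p[m]
    if n=="top":
        R={k:W[v,u] for k,(u,v) in dict(rack=(353,265),big=(458,279),block=(258,256),rod=(325,258),blue=(344,263),red=(362,268),yel=(382,272)).items()}
        for k in R:print(k,R[k].round(4))
    for k,r,z0,z1 in(("rack",.14,.018,.034),("big",.2,.015,.08),("block",.075,.05,.058 if 0 else .0625),("block",.075,.0625,.07)):
        q,_=sel(R[k],r,z0,z1)
        if k=="rack": q,_=sel(R[k],.125,z0,z1)
        print(n,k,len(q),np.median(q[:,2]).round(4),[np.round(x,4) for x in cv2.minAreaRect((q[:,:2]*1000).astype(np.float32))])
    for k in("rod","blue","red","yel"):
        q,_=sel(R[k],.018,.04,.2);t=np.percentile(q[:,2],95);a=q[q[:,2]>t-.006]
        print(n,k,len(a),"top",t.round(4),"mean",a.mean(0).round(4),"mid",((a.max(0)+a.min(0))/2).round(4))
f=np.load("pics/top0.npz")["p"][225:320,225:400];g=np.load("pics/side0.npz")["p"][195:335,225:335]
a=cv2.resize(f,None,fx=4,fy=4,interpolation=2);b=cv2.resize(g,None,fx=380/140,fy=380/140,interpolation=2)[:380,:]
im=np.hstack([a,b]);print(im.shape);im=cv2.resize(im,(800,int(im.shape[0]*800/im.shape[1])));cv2.imwrite("pics/crop1.png",im)
E
```

```text
rack [ 0.5244 -0.1676  0.0272]
big [ 0.4875 -0.4729  0.0259]
block [0.543  0.1068 0.0584]
rod [ 0.5315 -0.0853  0.1181]
blue [ 0.5217 -0.1388  0.0912]
red [ 0.5105 -0.1906  0.0727]
yel [ 0.4978 -0.2452  0.0904]
top rack 1089 0.0271 [array([ 516.5765, -165.5923]), array([223.6948,  52.9801]), np.float64(76.9029)]
top big 2293 0.0345 [array([ 528.4045, -459.5591]), array([350.1884, 152.4605]), np.float64(75.5528)]
top block 474 0.0598 [array([548.3217, 113.1732]), array([77.4437, 96.7675]), np.float64(86.9565)]
top block 378 0.0648 [array([547.6919, 113.5079]), array([75.4844, 96.1497]), np.float64(87.858)]
top rod 19 top 0.1236 mean [ 0.5379 -0.0834  0.1203] mid [ 0.5365 -0.0839  0.1212]
top blue 21 top 0.1008 mean [ 0.5236 -0.1382  0.0982] mid [ 0.5233 -0.1385  0.0989]
top red 21 top 0.0776 mean [ 0.5089 -0.1917  0.0748] mid [ 0.5104 -0.1932  0.0754]
top yel 21 top 0.0903 mean [ 0.4963 -0.2474  0.0871] mid [ 0.4983 -0.2471  0.0885]
side rack 1213 0.0263 [array([ 514.254 , -162.0875]), array([228.2242,  51.9951]), np.float64(76.8176)]
side big 8314 0.0334 [array([ 563.0894, -463.7096]), array([344.2841, 231.7962]), np.float64(76.5736)]
side block 446 0.0602 [array([545.5133, 115.6144]), array([84.7666, 96.6162]), np.float64(86.4829)]
side block 130 0.0647 [array([544.8146, 114.0285]), array([86.4567, 57.4041]), np.float64(12.2119)]
side rod 47 top 0.1166 mean [ 0.5333 -0.0841  0.115 ] mid [ 0.5331 -0.0821  0.114 ]
side blue 53 top 0.096 mean [ 0.5209 -0.1381  0.0944] mid [ 0.5212 -0.1357  0.0937]
side red 61 top 0.0719 mean [ 0.5087 -0.1923  0.0701] mid [ 0.5084 -0.1919  0.0698]
side yel 72 top 0.0835 mean [ 0.4957 -0.2469  0.0819] mid [ 0.495  -0.245   0.0815]
(380, 999, 3)
```

View pics/crop1.png

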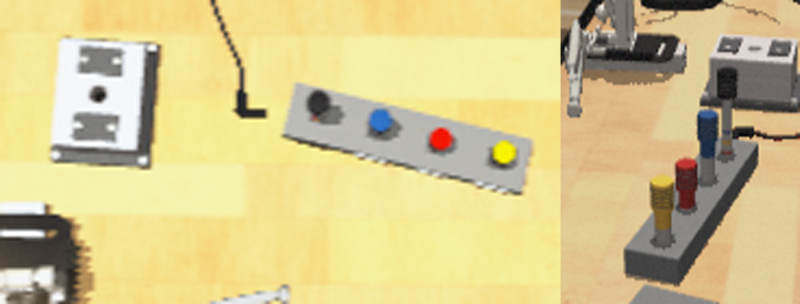

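The crop shows the small rack with rod and three posts. It measures 224 x 52 mm, so it is the one meant; the empty rack to the right is the larger look-alike. Next I'll refine the bore and head positions and check the clearance on the way over.

```bash
python3 - <<'E'
from h import *
def ray(n,u,v,z):
    c=calibration(n);K=c["intrinsics"];T=np.linalg.inv(c["world_to_cam"])
    d=T[:3,:3]@np.array([(u-K[0,2])/K[0,0],-(v-K[1,2])/K[1,1],-1]);o=T[:3,3];return o+d*(z-o[2])/d[2]
for n,z in(("top",.06),("side",.06)):
    p=np.load(f"pics/{n}0.npz")["p"];g=p.mean(2)
    u0,v0=proj(n,[.547,.1135,.06])[0].round().astype(int);r=5 if n=="top" else 5
    w=g[v0-r:v0+r+1,u0-r:u0+r+1];print(n,u0,v0);print(w.astype(int))
    k=np.clip(np.percentile(w,60)-w-20,0,None);vv,uu=np.indices(w.shape)
    m=np.hypot(uu-r,vv-r)<4.5;k=k*m
    print(ray(n,u0-r+(k*uu).sum()/k.sum(),v0-r+(k*vv).sum()/k.sum(),z).round(4))
p=np.load("pics/top0.npz")["p"];hsv=cv2.cvtColor(p,cv2.COLOR_BGR2HSV)
for k,(h0,h1),P,z in(("blue",(100,125),(.5217,-.1388,.095),.095),("red",(0,6),(.5087,-.192,.071),.071),("yel",(24,34),(.4955,-.246,.083),.083),("rod",None,(.534,-.083,.116),.116)):
    u0,v0=proj("top",P)[0].round().astype(int);w=hsv[v0-9:v0+10,u0-9:u0+10]
    m=((w[...,0]>=h0)&(w[...,0]<=h1)&(w[...,1]>150)) if h1 is not None else 0
    pass
E
python3 - <<'E'
from h import *
W=np.concatenate([cloud(n,np.load(f"pics/{n}0.npz")["d"]).reshape(-1,3) for n in("top","side")]);W=W[~np.isnan(W).any(1)]
a=np.array([.214,.64]);b=np.array([.534,-.083])
for t in np.linspace(.15,1,12):
    c=a+t*(b-a);m=np.hypot(*(W[:,:2]-c).T)<.09
    q=W[m&(W[:,2]<.45)];print(c.round(3),np.percentile(q[:,2],99.5).round(3),len(q))
E
```

```text
top 256 255
[[247 247 246 246 246 246 247 247 247 247 246]
 [247 247 242 232 220 224 243 246 247 246 247]
 [247 244 214 124  89 106 160 230 246 247 246]
 [247 231 156  87  81  68 112 211 244 246 247]
 [247 222 119  73  44  38  46 192 245 246 247]
 [247 219 105  66  25  40  81 201 245 247 247]
 [247 241 203 116  59  80 188 242 247 247 247]
 [246 247 245 236 221 220 241 246 246 247 246]
 [247 247 247 247 247 247 247 247 247 247 247]
 [245 245 245 246 245 246 246 246 246 246 247]
 [156 150 169 187 180 194 215 212 207 231 245]]
[0.5482 0.1148 0.06  ]
side 314 217
[[214 212 214 212 213 213 211 210 207 210 207]
 [217 217 218 217 216 215 215 216 215 215 213]
 [218 216 218 217 217 218 216 217 216 217 214]
 [217 215 216 210 213 211 214 217 216 216 217]
 [217 216 196 161 165 170 170 177 205 217 216]
 [214 216 154 107 114 117 116 119 179 216 216]
 [214 215 202 171 171 174 174 200 208 216 216]
 [214 215 216 210 209 209 211 216 215 215 215]
 [217 215 214 217 216 216 214 217 217 217 216]
 [216 215 217 215 217 215 216 217 216 217 215]
 [173 176 193 197 197 197 197 218 216 216 218]]
[0.5449 0.1167 0.06  ]
[0.262 0.532] 0.446 3423
[0.287 0.476] 0.109 2469
[0.311 0.42 ] 0.146 3178
[0.336 0.364] 0.152 3816
[0.361 0.308] 0.134 3682
[0.386 0.252] 0.13 3696
[0.41  0.196] 0.13 4740
[0.435 0.14 ] 0.129 5176
[0.46  0.085] 0.069 5005
[0.485 0.029] 0.067 4859
[ 0.509 -0.027] 0.117 4632
[ 0.534 -0.083] 0.117 5262Traceback (most recent call last):
  File "<stdin>", line 13, in <module>
TypeError: cannot unpack non-iterable NoneType object
```

Call:
step_arm:
  commands:
    - {"fingers": -1, "dx": -0.533, "dy": -0.584, "dz": -0.02, "roll": 84.6}
    - {"fingers": -1, "dx": -0.533, "dy": -0.584, "dz": -0.02, "roll": 84.6}
    - {"fingers": -1, "dx": -0.533, "dy": -0.584, "dz": -0.02, "roll": 84.6}
    - {"fingers": -1, "dx": -0.533, "dy": -0.584, "dz": -0.02, "roll": 84.6}
    - {"fingers": -1, "dx": -0.533, "dy": -0.584, "dz": -0.02, "roll": 84.6}
    - {"fingers": -1, "dx": -0.533, "dy": -0.584, "dz": -0.02, "roll": 84.6}
    - {"fingers": -1, "dx": -0.533, "dy": -0.584, "dz": -0.02, "roll": 84.6}
    - {"fingers": -1, "dx": -0.533, "dy": -0.584, "dz": -0.02, "roll": 84.6}

```text
time: 1.1
tool_pos: [0.4168, 0.1812, 0.216]
tcp_rot: [2.465, 1.947, 0.0]
wrist_force: [1.3, 0.5, -0.2]
width: 1.002
grip_force: 0.0
```

```bash
cat >> h.py <<'E'
from scipy.spatial.transform import Rotation as Ro
def go(t,yaw=-13.1):
    s=read_state();R=Ro.from_rotvec(s["tcp_rot"]).as_matrix();d=R.T@(np.array(t)-s["tool_pos"])
    y=np.degrees(np.arctan2(R[1,1],R[0,1]));print("t",s["time"],"pos",np.round(s["tool_pos"],4),"yaw",y.round(2),"tilt",np.degrees(np.arccos(-R[2,2])).round(2),"roll",((y-yaw+90)%180-90).round(2),"d",d.round(4),"F",np.round(s["wrist_force"],1),"q6",np.round(s["q"][5],2))
E
python3 -c "
from h import *;go((.534,-.083,.2))"
```

```text
t 1.1 pos [0.4168 0.1812 0.216 ] yaw -13.4 tilt 0.01 roll -0.3 d [-0.2298  0.1753  0.016 ] F [ 1.3  0.5 -0.2] q6 0.59
```

Call:
step_arm:
  commands:
    - {"fingers": -1, "dx": -0.23, "dy": 0.175, "dz": 0.016, "roll": 0}
    - {"fingers": -1, "dx": -0.23, "dy": 0.175, "dz": 0.016, "roll": 0}
    - {"fingers": -1, "dx": -0.23, "dy": 0.175, "dz": 0.016, "roll": 0}
    - {"fingers": -1, "dx": -0.23, "dy": 0.175, "dz": 0.016, "roll": 0}
    - {"fingers": -1, "dx": -0.23, "dy": 0.175, "dz": 0.016, "roll": 0}
    - {"fingers": -1, "dx": -0.23, "dy": 0.175, "dz": 0.016, "roll": 0}
    - {"fingers": -1, "dx": -0.23, "dy": 0.175, "dz": 0.016, "roll": 0}
    - {"fingers": -1, "dx": -0.23, "dy": 0.175, "dz": 0.016, "roll": 0}

```text
time: 2.1
tool_pos: [0.5344, -0.0793, 0.2]
tcp_rot: [-2.458, -1.955, 0.0]
wrist_force: [0.3, 0.2, 0.4]
width: 1.001
grip_force: 0.0
```

```bash
python3 - <<'E'
from h import *
go((.534,-.083,.085))
p,d=read_camera("side");np.savez("pics/s1.npz",p=p,d=d)
c=p[150:300,225:375];cv2.imwrite("pics/s1.png",cv2.resize(c,(600,600),interpolation=2))
E
```

```text
t 2.1 pos [ 0.5344 -0.0793  0.2   ] yaw -13.01 tilt 0.03 roll 0.09 d [-0.0037  0.0005  0.115 ] F [0.3 0.2 0.4] q6 0.03
```

View pics/s1.png

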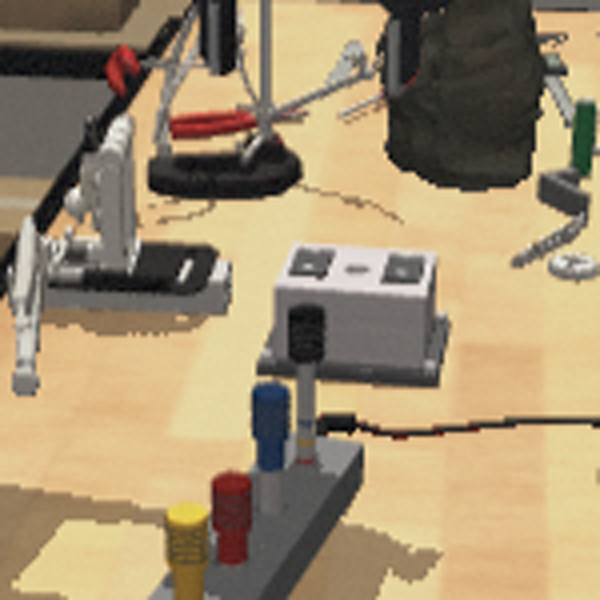

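Call:
step_arm:
  commands:
    - {"fingers": -1, "dx": -0.003, "dy": 0, "dz": 0.03}
    - {"fingers": -1, "dx": -0.003, "dy": 0, "dz": 0.07}
    - {"fingers": -1, "dx": -0.003, "dy": 0, "dz": 0.1}
    - {"fingers": -1, "dx": -0.003, "dy": 0, "dz": 0.115}
    - {"fingers": -1, "dx": -0.003, "dy": 0, "dz": 0.115}
    - {"fingers": 0, "dx": -0.003, "dy": 0, "dz": 0.115}
    - {"fingers": 0.2, "dx": -0.003, "dy": 0, "dz": 0.115}
    - {"fingers": 0.3, "dx": -0.003, "dy": 0, "dz": 0.115}
  squeeze: 25

```text
invalid input
```

```bash
python3 - <<'E'
from h import *
go((.534,-.083,.085))
p,d=read_camera("side");np.savez("pics/s2.npz",p=p,d=d)
q,d=read_camera("top");np.savez("pics/t2.npz",p=q,d=d)
a=cv2.resize(p[180:280,250:350],(500,500),interpolation=2);b=cv2.resize(q[230:290,295:355],(300,300),interpolation=2)
cv2.imwrite("pics/s2.png",np.hstack([a,np.vstack([b,np.zeros((200,300,3),np.uint8)])]))
E
```

```text
t 2.15 pos [ 0.5345 -0.0793  0.2002] yaw -13.0 tilt 0.01 roll 0.1 d [-0.0037  0.0003  0.1152] F [-0.2  1.3  0.3] q6 0.03
```

View pics/s2.png

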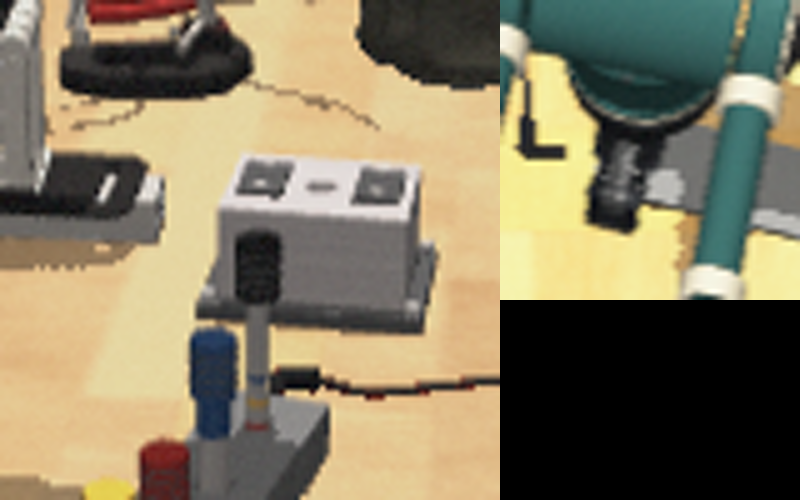

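The move was refused, probably because the rows left out roll, so nothing moved. I'll resend it with complete rows.

Call:
step_arm:
  commands:
    - {"fingers": -1, "dx": -0.003, "dy": 0, "dz": 0.03, "roll": 0}
    - {"fingers": -1, "dx": -0.003, "dy": 0, "dz": 0.07, "roll": 0}
    - {"fingers": -1, "dx": -0.003, "dy": 0, "dz": 0.1, "roll": 0}
    - {"fingers": -1, "dx": -0.003, "dy": 0, "dz": 0.115, "roll": 0}
    - {"fingers": -1, "dx": -0.003, "dy": 0, "dz": 0.115, "roll": 0}
    - {"fingers": 0, "dx": -0.003, "dy": 0, "dz": 0.115, "roll": 0}
    - {"fingers": 0.2, "dx": -0.003, "dy": 0, "dz": 0.115, "roll": 0}
    - {"fingers": 0.3, "dx": -0.003, "dy": 0, "dz": 0.115, "roll": 0}
  squeeze: 25

```text
time: 3.25
tool_pos: [0.535, -0.0836, 0.0862]
tcp_rot: [2.459, 1.953, 0.002]
wrist_force: [-0.4, 0.2, -0.1]
width: 0.381
grip_force: 0.0
```

```bash
python3 -c "
from h import *
go((.534,-.083,.085));print(read_state()['width'])"
```

```text
t 3.25 pos [ 0.535  -0.0836  0.0862] yaw -13.1 tilt 0.11 roll 0.0 d [ 0.0004 -0.0012  0.0012] F [-0.4  0.2 -0.1] q6 0.03
0.3810630428953615
```

Call:
step_arm:
  commands:
    - {"fingers": 0.45, "dx": 0, "dy": 0, "dz": 0, "roll": 0}
    - {"fingers": 0.6, "dx": 0, "dy": 0, "dz": 0, "roll": 0}
    - {"fingers": 1, "dx": 0, "dy": 0, "dz": 0, "roll": 0}
    - {"fingers": 1, "dx": 0, "dy": 0, "dz": 0, "roll": 0}
    - {"fingers": 1, "dx": 0, "dy": 0, "dz": 0, "roll": 0}
  squeeze: 25

```text
time: 3.88
tool_pos: [0.5346, -0.0836, 0.0855]
tcp_rot: [2.46, 1.953, 0.001]
wrist_force: [0.5, -0.5, 4.5]
width: 0.202
grip_force: 24.5
```

Call:
step_arm:
  commands:
    - {"fingers": 1, "dx": 0, "dy": 0, "dz": -0.01, "roll": 0}
    - {"fingers": 1, "dx": 0, "dy": 0, "dz": -0.03, "roll": 0}
    - {"fingers": 1, "dx": 0, "dy": 0, "dz": -0.06, "roll": 0}
    - {"fingers": 1, "dx": 0, "dy": 0, "dz": -0.09, "roll": 0}
    - {"fingers": 1, "dx": 0, "dy": 0, "dz": -0.115, "roll": 0}
    - {"fingers": 1, "dx": 0, "dy": 0, "dz": -0.115, "roll": 0}
    - {"fingers": 1, "dx": 0, "dy": 0, "dz": -0.115, "roll": 0}
  squeeze: 30

```text
time: 4.75
tool_pos: [0.5333, -0.0833, 0.1989]
tcp_rot: [-2.459, -1.953, 0.002]
wrist_force: [-0.3, 0.8, -1.1]
width: 0.192
grip_force: 29.4
```

```bash
python3 - <<'E'
from h import *
go((.5465,.1155,.165));s=read_state();print(s["width"],s["grip_force"])
E
```

```text
t 4.75 pos [ 0.5333 -0.0833  0.1989] yaw -13.09 tilt 0.11 roll 0.01 d [ 0.1966 -0.0321  0.0339] F [-0.3  0.8 -1.1] q6 0.03
0.19191384259511318 29.403643906116486
```

Call:
step_arm:
  commands:
    - {"fingers": 1, "dx": 0.04, "dy": -0.007, "dz": 0, "roll": 0}
    - {"fingers": 1, "dx": 0.09, "dy": -0.015, "dz": 0, "roll": 0}
    - {"fingers": 1, "dx": 0.14, "dy": -0.024, "dz": 0, "roll": 0}
    - {"fingers": 1, "dx": 0.18, "dy": -0.03, "dz": 0.01, "roll": 0}
    - {"fingers": 1, "dx": 0.1965, "dy": -0.032, "dz": 0.034, "roll": 0}
    - {"fingers": 1, "dx": 0.1965, "dy": -0.032, "dz": 0.034, "roll": 0}
    - {"fingers": 1, "dx": 0.1965, "dy": -0.032, "dz": 0.034, "roll": 0}
  squeeze: 30

```text
time: 5.62
tool_pos: [0.547, 0.1145, 0.1654]
tcp_rot: [-2.46, -1.953, 0.003]
wrist_force: [0.2, -0.1, -0.2]
width: 0.195
grip_force: 29.4
```

```bash
python3 - <<'E'
from h import *
go((.5465,.1155,.165));s=read_state();print(s["width"],s["grip_force"])
for z in(.06,.0855):print(z,[proj(n,[.5465,.1155,z]).round(1) for n in("side","top")])
p,d=read_camera("side");np.savez("pics/s3.npz",p=p,d=d)
q,d=read_camera("top");np.savez("pics/t3.npz",p=q,d=d)
a=cv2.resize(p[155:255,265:365],(500,500),interpolation=2);b=cv2.resize(q[225:285,225:285],(300,300),interpolation=2)
cv2.imwrite("pics/s3.png",np.hstack([a,np.vstack([b,np.zeros((200,300,3),np.uint8)])]))
E
```

```text
t 5.625 pos [0.547  0.1145 0.1654] yaw -13.1 tilt 0.11 roll 0.0 d [ 0.0009 -0.0007  0.0004] F [ 0.2 -0.1 -0.2] q6 0.39
0.1947326855006331 29.39507693052292
0.06 [array([[314.3, 217.1]]), array([[255. , 254.7]])]
0.0855 [array([[314.5, 207.9]]), array([[253.9, 253.4]])]
```

View pics/s3.png

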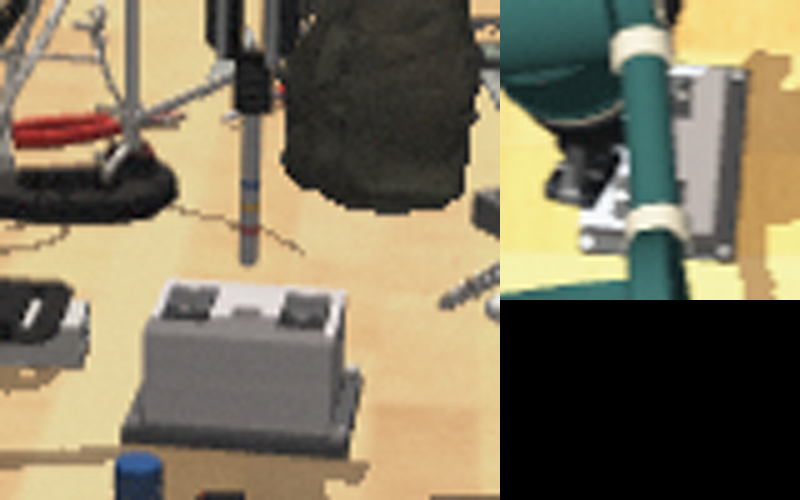

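The rod hangs vertical, with its tip at (314.6,207.4) as predicted. The bore mouth at (314.0,217.4) is about 1.5 mm to the -x side, so I'll shift and lower gently.

Call:
step_arm:
  commands:
    - {"fingers": 1, "dx": 0.0015, "dy": -0.002, "dz": 0, "roll": 0}
    - {"fingers": 1, "dx": 0.0015, "dy": -0.002, "dz": 0.01, "roll": 0}
    - {"fingers": 1, "dx": 0.0015, "dy": -0.002, "dz": 0.018, "roll": 0}
    - {"fingers": 1, "dx": 0.0015, "dy": -0.002, "dz": 0.023, "roll": 0}
    - {"fingers": 1, "dx": 0.0015, "dy": -0.002, "dz": 0.026, "roll": 0}
    - {"fingers": 1, "dx": 0.0015, "dy": -0.002, "dz": 0.028, "roll": 0}
    - {"fingers": 1, "dx": 0.0015, "dy": -0.002, "dz": 0.03, "roll": 0}
    - {"fingers": 1, "dx": 0.0015, "dy": -0.002, "dz": 0.03, "roll": 0}
  squeeze: 30

```text
time: 6.72
tool_pos: [0.5461, 0.1171, 0.1362]
tcp_rot: [2.46, 1.954, 0.0]
wrist_force: [-0.9, -0.2, -0.2]
width: 0.193
grip_force: 29.4
```

Call:
step_arm:
  commands:
    - {"fingers": 1, "dx": 0, "dy": 0, "dz": 0.006, "roll": 0}
    - {"fingers": 1, "dx": 0, "dy": 0, "dz": 0.01, "roll": 0}
    - {"fingers": 1, "dx": 0, "dy": 0, "dz": 0.013, "roll": 0}
    - {"fingers": 1, "dx": 0, "dy": 0, "dz": 0.015, "roll": 0}
    - {"fingers": 1, "dx": 0, "dy": 0, "dz": 0.0165, "roll": 0}
    - {"fingers": 1, "dx": 0, "dy": 0, "dz": 0.018, "roll": 0}
    - {"fingers": 1, "dx": 0, "dy": 0, "dz": 0.018, "roll": 0}
  squeeze: 30

```text
time: 7.6
tool_pos: [0.5459, 0.1171, 0.1181]
tcp_rot: [-2.46, -1.954, 0.0]
wrist_force: [0.4, -0.4, -1.2]
width: 0.194
grip_force: 29.4
```

Call:
step_arm:
  commands:
    - {"fingers": 1, "dx": 0, "dy": 0, "dz": 0.001, "roll": 0}
    - {"fingers": 1, "dx": 0, "dy": 0, "dz": 0.0015, "roll": 0}
    - {"fingers": 1, "dx": 0, "dy": 0, "dz": 0.0015, "roll": 0}
  squeeze: 30

```text
time: 7.98
tool_pos: [0.546, 0.1171, 0.1166]
tcp_rot: [-2.46, -1.954, -0.0]
wrist_force: [0.9, 0.4, -0.4]
width: 0.193
grip_force: 29.4
```

Call:
step_arm:
  commands:
    - {"fingers": 1, "dx": 0, "dy": 0, "dz": 0.004, "roll": 0}
    - {"fingers": 1, "dx": 0, "dy": 0, "dz": 0.007, "roll": 0}
    - {"fingers": 1, "dx": 0, "dy": 0, "dz": 0.0085, "roll": 0}
    - {"fingers": 1, "dx": 0, "dy": 0, "dz": 0.0095, "roll": 0}
    - {"fingers": 1, "dx": 0, "dy": 0, "dz": 0.0095, "roll": 0}
    - {"fingers": 1, "dx": 0, "dy": 0, "dz": 0.0105, "roll": 0}
    - {"fingers": 1, "dx": 0, "dy": 0, "dz": 0.0105, "roll": 0}
  squeeze: 30

```text
time: 8.85
tool_pos: [0.5464, 0.1172, 0.1067]
tcp_rot: [2.46, 1.953, 0.001]
wrist_force: [-0.1, 0.3, 2.4]
width: 0.2
grip_force: 29.8
```

Call:
step_arm:
  commands:
    - {"fingers": 1, "dx": 0, "dy": 0, "dz": 0.001, "roll": 0}
    - {"fingers": 1, "dx": 0, "dy": 0, "dz": 0.001, "roll": 0}
  squeeze: 30

```text
time: 9.1
tool_pos: [0.5467, 0.1172, 0.1059]
tcp_rot: [2.46, 1.953, 0.002]
wrist_force: [-1.2, 0.5, 5.7]
width: 0.199
grip_force: 30.2
```

```bash
python3 - <<'E'
from h import *
go((.5463,.1172,.106));s=read_state();print(s["width"],s["grip_force"])
p,d=read_camera("side");np.savez("pics/s4.npz",p=p,d=d);go((.5463,.1172,.106))
cv2.imwrite("pics/s4.png",cv2.resize(p[175:235,285:345],(600,600),interpolation=2))
E
```

```text
t 9.1 pos [0.5467 0.1172 0.1059] yaw -13.1 tilt 0.08 roll 0.0 d [-0.0001 -0.0003 -0.0001] F [-1.2  0.5  5.7] q6 0.4
0.19908982104441011 30.192996561527252
t 9.15 pos [0.5467 0.1172 0.106 ] yaw -13.1 tilt 0.09 roll 0.0 d [-0.0001 -0.0003 -0.    ] F [-0.  -0.4  5.1] q6 0.4
```

View pics/s4.png

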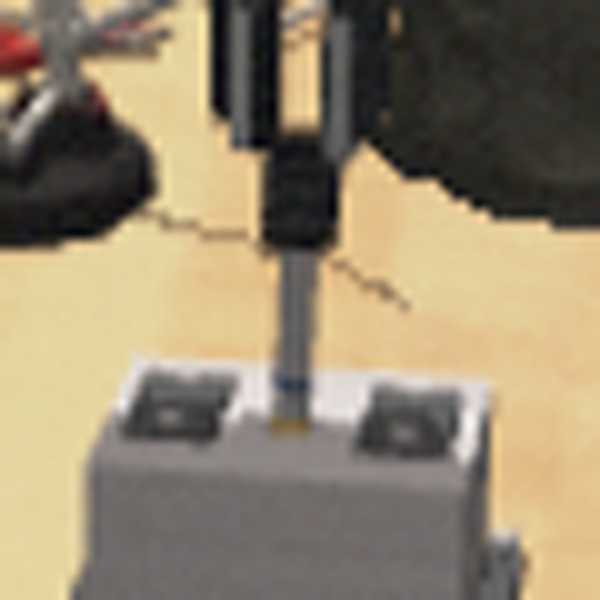

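The picture shows the yellow band level with the face at crop (290,425) and blue above it. The force rises about 4 N/mm from tip z ≈ 28 mm, so the depth is 32 mm and the yellow post matches. The finger tips look high on the head, so I'll check that numerically.

```bash
python3 - <<'E'
from h import *
for z in (.0265+.110,.0265+.082,.106,.125,.0265+.032):print(round(z,4),((proj("side",[.5465,.1165,z])[0]-[285,175])*10).round(0))
W=cloud("side",np.load("pics/s4.npz")["d"])
for v in range(178,202,2):
  print(v,W[v,307:323:1,2].round(3)[[3,5,7,9,11]],W[v,307:323,1].round(3)[[3,5,7,9,11]])
E
```

```text
0.1365 [299. 138.]
0.1085 [297. 243.]
0.106 [297. 252.]
0.125 [298. 181.]
0.0585 [293. 425.]
178 [0.166 0.162 0.001 0.    0.168] [0.11  0.123 0.636 0.639 0.107]
180 [0.161 0.157 0.003 0.001 0.163] [0.109 0.123 0.605 0.612 0.105]
182 [0.155 0.151 0.    0.001 0.158] [0.111 0.125 0.59  0.589 0.106]
184 [0.151 0.146 0.004 0.002 0.154] [0.108 0.125 0.556 0.562 0.104]
186 [0.146 0.14  0.002 0.001 0.148] [0.107 0.125 0.539 0.544 0.106]
188 [0.14  0.137 0.138 0.138 0.143] [0.11  0.121 0.118 0.119 0.103]
190 [0.002 0.134 0.135 0.136 0.138] [0.495 0.114 0.112 0.109 0.104]
192 [0.001 0.129 0.13  0.131 0.128] [0.479 0.114 0.111 0.108 0.116]
194 [0.001 0.124 0.126 0.124 0.124] [0.459 0.111 0.106 0.114 0.114]
196 [-0.001  0.118  0.119  0.119  0.116] [0.444 0.114 0.113 0.113 0.12 ]
198 [0.002 0.114 0.113 0.113 0.112] [0.418 0.109 0.114 0.113 0.117]
200 [0.002 0.    0.106 0.106 0.   ] [0.397 0.404 0.117 0.12  0.407]
```

```bash
python3 - <<'E'
from h import *
y=np.array([np.cos(np.radians(-13)),np.sin(np.radians(-13)),0])
for z in(.2,.213,.23):
  print(z,[((proj("side",np.array([.5344,-.0793,z])+s*.048*y)[0]-[225,150])*4).round(0) for s in(-1,1)])
W=cloud("side",np.load("pics/s1.npz")["d"])
for u0,u1 in((270,290),(315,335)):
  w=W[140:185,u0:u1].reshape(-1,3);m=(np.abs(w[:,1]+.08)<.05)&(np.abs(w[:,0]-.53)<.09);q=w[m];print(len(q),q.min(0).round(3),q.max(0).round(3),np.percentile(q[:,2],3).round(3))
E
```

```text
0.2 [array([221., 148.]), array([397., 170.])]
0.213 [array([221., 124.]), array([398., 145.])]
0.23 [array([220.,  92.]), array([399., 113.])]
300 [ 0.468 -0.09   0.243] [ 0.503 -0.058  0.304] 0.246
384 [ 0.561 -0.11   0.242] [ 0.598 -0.075  0.311] 0.247
```

The finger tips really sit about 29 mm behind the stated TCP, so the grip is on the top few mm of the head. It is holding well, and I'll take the post about 5 mm lower. Now I'll raise the rod and return it to its socket.

Call:
step_arm:
  commands:
    - {"fingers": 1, "dx": 0, "dy": 0, "dz": -0.008, "roll": 0}
    - {"fingers": 1, "dx": 0, "dy": 0, "dz": -0.025, "roll": 0}
    - {"fingers": 1, "dx": 0, "dy": 0, "dz": -0.045, "roll": 0}
    - {"fingers": 1, "dx": 0, "dy": 0, "dz": -0.065, "roll": 0}
    - {"fingers": 1, "dx": 0, "dy": 0, "dz": -0.085, "roll": 0}
    - {"fingers": 1, "dx": 0, "dy": 0, "dz": -0.095, "roll": 0}
    - {"fingers": 1, "dx": 0, "dy": 0, "dz": -0.095, "roll": 0}
  squeeze: 30

```text
time: 10.02
tool_pos: [0.5466, 0.1172, 0.2013]
tcp_rot: [2.459, 1.953, 0.003]
wrist_force: [-0.1, -0.0, -1.2]
width: 0.194
grip_force: 29.4
```

```bash
python3 - <<'E'
from h import *
go((.534,-.0835,.13));s=read_state();print(s["width"],s["grip_force"])
E
```

```text
t 10.025 pos [0.5466 0.1172 0.2013] yaw -13.09 tilt 0.12 roll 0.01 d [-0.1984  0.033   0.0712] F [-0.1 -0.  -1.2] q6 0.4
0.19419334845572236 29.411964118480682
```

Call:
step_arm:
  commands:
    - {"fingers": 1, "dx": -0.04, "dy": 0.007, "dz": 0, "roll": 0}
    - {"fingers": 1, "dx": -0.09, "dy": 0.015, "dz": 0, "roll": 0}
    - {"fingers": 1, "dx": -0.14, "dy": 0.023, "dz": 0, "roll": 0}
    - {"fingers": 1, "dx": -0.18, "dy": 0.03, "dz": 0.01, "roll": 0}
    - {"fingers": 1, "dx": -0.1984, "dy": 0.033, "dz": 0.04, "roll": 0}
    - {"fingers": 1, "dx": -0.1984, "dy": 0.033, "dz": 0.071, "roll": 0}
    - {"fingers": 1, "dx": -0.1984, "dy": 0.033, "dz": 0.071, "roll": 0}
    - {"fingers": 1, "dx": -0.1984, "dy": 0.033, "dz": 0.071, "roll": 0}
  squeeze: 30

```text
time: 11.02
tool_pos: [0.5334, -0.0835, 0.1295]
tcp_rot: [-2.46, -1.954, 0.0]
wrist_force: [-0.1, 0.6, -1.3]
width: 0.193
grip_force: 29.4
```

```bash
python3 - <<'E'
from h import *
go((.534,-.0835,.1));s=read_state();print(s["width"],s["grip_force"])
# compare rod column at head/shaft with initial side picture: predicted vs seen tip
p,d=read_camera("side");np.savez("pics/s5.npz",p=p,d=d)
p0=np.load("pics/s2.npz")["p"]
z0=.0855-.0795;off=s["tool_pos"][2]-.0855
def cen(p,z):   # rod shaft centre column at row of height z
    u,v=proj("side",[.534,-.0835,z])[0];v=int(round(v));r=p[v-1:v+2,int(u)-7:int(u)+8].astype(float).mean(0)
    return r
for zz in(.05,.06):
    a=cen(p0,z0+zz);b=cen(p,z0+zz+off)
    for q in(a,b):
        w=np.clip(np.median(q[:,0])*0+q[:,2]-0,0,None);print(zz,w.astype(int))
print(proj("side",[[.534,-.0835,z] for z in(.056,.066,.056+off)]).round(1))
E
```

```text
t 11.025 pos [ 0.5334 -0.0835  0.1295] yaw -13.08 tilt 0.0 roll 0.02 d [0.0001 0.0006 0.0295] F [-0.1  0.6 -1.3] q6 0.03
0.19316542370450251 29.41701829433441
0.05 [ 41  40  42 129 229 123 100 102  97 121 197 157 133 134 133]
0.05 [111 113 111 113 107  96 104 102  97  93 113 113 114 114 113]
0.06 [ 33  35  33 121 229 125 100 102  97 124 230 229 229 230 229]
0.06 [112 113 113 112 114  96 102 103  97  98 113 112 114 113 114]
[[301.2 252.9]
 [301.2 248.8]
 [301.3 234.7]]
```

Call:
step_arm:
  commands:
    - {"fingers": 1, "dx": 0, "dy": 0.0005, "dz": 0.01, "roll": 0}
    - {"fingers": 1, "dx": 0, "dy": 0.0005, "dz": 0.018, "roll": 0}
    - {"fingers": 1, "dx": 0, "dy": 0.0005, "dz": 0.022, "roll": 0}
    - {"fingers": 1, "dx": 0, "dy": 0.0005, "dz": 0.0245, "roll": 0}
    - {"fingers": 1, "dx": 0, "dy": 0.0005, "dz": 0.026, "roll": 0}
    - {"fingers": 1, "dx": 0, "dy": 0.0005, "dz": 0.026, "roll": 0}
  squeeze: 30

```text
time: 11.82
tool_pos: [0.5337, -0.0838, 0.1031]
tcp_rot: [2.46, 1.954, 0.0]
wrist_force: [0.4, -0.3, -0.3]
width: 0.193
grip_force: 29.4
```

Call:
step_arm:
  commands:
    - {"fingers": 1, "dx": 0, "dy": 0, "dz": 0.002, "roll": 0}
    - {"fingers": 1, "dx": 0, "dy": 0, "dz": 0.004, "roll": 0}
    - {"fingers": 1, "dx": 0, "dy": 0, "dz": 0.007, "roll": 0}
    - {"fingers": 1, "dx": 0, "dy": 0, "dz": 0.01, "roll": 0}
    - {"fingers": 1, "dx": 0, "dy": 0, "dz": 0.0125, "roll": 0}
    - {"fingers": 1, "dx": 0, "dy": 0, "dz": 0.0145, "roll": 0}
    - {"fingers": 1, "dx": 0, "dy": 0, "dz": 0.016, "roll": 0}
    - {"fingers": 1, "dx": 0, "dy": 0, "dz": 0.0165, "roll": 0}
  squeeze: 30

```text
time: 12.82
tool_pos: [0.5336, -0.0837, 0.0865]
tcp_rot: [-2.46, -1.954, 0.0]
wrist_force: [0.3, -0.5, -1.4]
width: 0.196
grip_force: 29.4
```

Nearly seated. I'll lower the last bit until it touches, then open slowly.

Call:
step_arm:
  commands:
    - {"fingers": 1, "dx": 0, "dy": 0, "dz": 0.0005, "roll": 0}
    - {"fingers": 1, "dx": 0, "dy": 0, "dz": 0.0008, "roll": 0}
    - {"fingers": 1, "dx": 0, "dy": 0, "dz": 0.0008, "roll": 0}
  squeeze: 30

```text
time: 13.2
tool_pos: [0.5336, -0.0837, 0.0858]
tcp_rot: [2.46, 1.954, -0.0]
wrist_force: [-0.3, -0.1, -1.2]
width: 0.202
grip_force: 29.4
```

Call:
step_arm:
  commands:
    - {"fingers": 1, "dx": 0, "dy": 0, "dz": 0.0005, "roll": 0}
    - {"fingers": 1, "dx": 0, "dy": 0, "dz": 0.0008, "roll": 0}
    - {"fingers": 1, "dx": 0, "dy": 0, "dz": 0.0008, "roll": 0}
  squeeze: 30

```text
time: 13.58
tool_pos: [0.5342, -0.0839, 0.0856]
tcp_rot: [2.46, 1.953, 0.001]
wrist_force: [0.5, 0.4, 2.9]
width: 0.198
grip_force: 29.9
```

Contact, so it is seated. Opening now.

Call:
step_arm:
  commands:
    - {"fingers": 0.5, "dx": 0, "dy": 0, "dz": 0, "roll": 0}
    - {"fingers": 0.2, "dx": 0, "dy": 0, "dz": 0, "roll": 0}
    - {"fingers": -0.2, "dx": 0, "dy": 0, "dz": 0, "roll": 0}
    - {"fingers": -0.2, "dx": 0, "dy": 0, "dz": 0, "roll": 0}
    - {"fingers": -0.2, "dx": 0, "dy": 0, "dz": -0.02, "roll": 0}
    - {"fingers": -0.2, "dx": 0, "dy": 0, "dz": -0.05, "roll": 0}
    - {"fingers": -0.2, "dx": 0, "dy": 0, "dz": -0.05, "roll": 0}
    - {"fingers": -0.2, "dx": 0, "dy": 0, "dz": -0.05, "roll": 0}
  squeeze: 30

```text
time: 14.58
tool_pos: [0.5333, -0.0837, 0.1345]
tcp_rot: [-2.46, -1.953, 0.001]
wrist_force: [-0.5, 0.6, 0.3]
width: 0.601
grip_force: 0.0
```

```bash
python3 - <<'E'
from h import *
go((.496,-.2465,.12));print(read_state()['width'])
p,d=read_camera("side");np.savez("pics/s6.npz",p=p,d=d);p0=np.load("pics/s2.npz")["p"]
W=cloud("side",d);W0=cloud("side",np.load("pics/side0.npz")["d"])
for n,w in(("0",W0),("now",W)):
    for k,c,z0,z1 in(("rod",(.534,-.083),.085,.118),("yelhead",(.496,-.246),.055,.088),("yelneck",(.496,-.246),.03,.05)):
        m=(np.hypot(w[...,0]-c[0],w[...,1]-c[1])<.02)&(w[...,2]>z0)&(w[...,2]<z1);q=w[m];v,u=np.nonzero(m)
        print(n,k,len(q),q.mean(0).round(4),"xrange",q[:,0].min().round(4),q[:,0].max().round(4),"ymin",np.percentile(q[:,1],5).round(4),"zmax",q[:,2].max().round(4),"u",u.mean().round(2))
E
```

```text
t 14.575 pos [ 0.5333 -0.0837  0.1345] yaw -13.1 tilt 0.03 roll 0.0 d [-0.167   0.0006  0.0145] F [-0.5  0.6  0.3] q6 0.03
0.60059469473955
0 rod 129 [ 0.5334 -0.086   0.1051] xrange 0.5244 0.5422 ymin -0.0907 zmax 0.1174 u 300.96
0 yelhead 177 [ 0.4961 -0.2494  0.073 ] xrange 0.4854 0.5051 ymin -0.2542 zmax 0.0855 u 271.21
0 yelneck 63 [ 0.4962 -0.2485  0.04  ] xrange 0.4885 0.5023 ymin -0.2511 zmax 0.0494 u 271.73
now rod 131 [ 0.5335 -0.0863  0.1051] xrange 0.5247 0.5422 ymin -0.0906 zmax 0.1176 u 300.99
now yelhead 175 [ 0.4962 -0.2493  0.0731] xrange 0.4852 0.5051 ymin -0.2541 zmax 0.0845 u 271.23
now yelneck 69 [ 0.4963 -0.2486  0.0405] xrange 0.4883 0.5022 ymin -0.2519 zmax 0.05 u 271.75
```

Call:
step_arm:
  commands:
    - {"fingers": -0.2, "dx": -0.05, "dy": 0, "dz": 0, "roll": 0}
    - {"fingers": -0.2, "dx": -0.1, "dy": 0, "dz": 0, "roll": 0}
    - {"fingers": -0.2, "dx": -0.15, "dy": 0, "dz": 0, "roll": 0}
    - {"fingers": -0.2, "dx": -0.168, "dy": 0.0005, "dz": 0, "roll": 0}
    - {"fingers": -0.2, "dx": -0.168, "dy": 0.0005, "dz": 0.02, "roll": 0}
    - {"fingers": -0.2, "dx": -0.168, "dy": 0.0005, "dz": 0.055, "roll": 0}
    - {"fingers": -0.2, "dx": -0.168, "dy": 0.0005, "dz": 0.07, "roll": 0}
    - {"fingers": -0.2, "dx": -0.168, "dy": 0.0005, "dz": 0.07, "roll": 0}
  squeeze: 30

```text
time: 15.62
tool_pos: [0.4947, -0.2462, 0.0632]
tcp_rot: [-2.457, -1.952, 0.002]
wrist_force: [-0.3, -0.7, -0.2]
width: 0.603
grip_force: 0.0
```

```bash
python3 - <<'E'
from h import *
go((.496,-.247,.047));print(read_state()['width'])
p,d=read_camera("side");np.savez("pics/s7.npz",p=p,d=d)
cv2.imwrite("pics/s7.png",cv2.resize(p[220:320,220:330],(660,600),interpolation=2))
E
```

```text
t 15.625 pos [ 0.4947 -0.2462  0.0632] yaw -13.07 tilt 0.24 roll 0.03 d [-0.0005  0.0015  0.0162] F [-0.3 -0.7 -0.2] q6 -0.28
0.6027464289894392
```

View pics/s7.png

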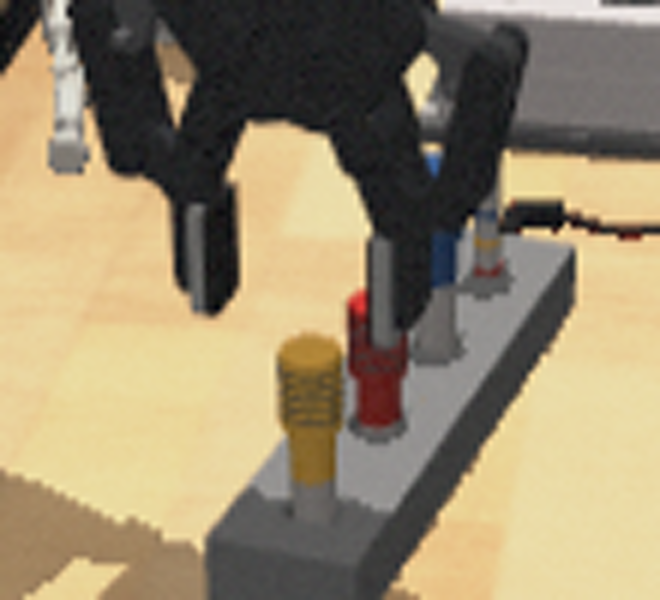

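Finger tips at (207,310) and (405,325) straddle the yellow head at (311,360), offset about 1.5 mm; they are again about 30 mm above the stated TCP. I'll correct the offset, go down and close.

Call:
step_arm:
  commands:
    - {"fingers": -0.2, "dx": -0.0005, "dy": 0.0015, "dz": 0.01, "roll": 0}
    - {"fingers": -0.2, "dx": -0.0005, "dy": 0.0015, "dz": 0.019, "roll": 0}
    - {"fingers": 0.2, "dx": -0.0005, "dy": 0.0015, "dz": 0.019, "roll": 0}
    - {"fingers": 0.4, "dx": -0.0005, "dy": 0.0015, "dz": 0.019, "roll": 0}
    - {"fingers": 0.5, "dx": -0.0005, "dy": 0.0015, "dz": 0.019, "roll": 0}
    - {"fingers": 1, "dx": -0.0005, "dy": 0.0015, "dz": 0.019, "roll": 0}
    - {"fingers": 1, "dx": -0.0005, "dy": 0.0015, "dz": 0.019, "roll": 0}
    - {"fingers": 1, "dx": -0.0005, "dy": 0.0015, "dz": 0.019, "roll": 0}
  squeeze: 30

```text
time: 16.68
tool_pos: [0.4977, -0.2485, 0.0465]
tcp_rot: [2.46, 1.953, 0.0]
wrist_force: [-1.0, 1.1, 3.1]
width: 0.206
grip_force: 29.3
```

Call:
step_arm:
  commands:
    - {"fingers": 1, "dx": 0, "dy": 0, "dz": -0.006, "roll": 0}
    - {"fingers": 1, "dx": 0, "dy": 0, "dz": -0.02, "roll": 0}
    - {"fingers": 1, "dx": 0, "dy": 0, "dz": -0.045, "roll": 0}
    - {"fingers": 1, "dx": 0, "dy": 0, "dz": -0.08, "roll": 0}
    - {"fingers": 1, "dx": 0, "dy": 0, "dz": -0.115, "roll": 0}
    - {"fingers": 1, "dx": 0, "dy": 0, "dz": -0.14, "roll": 0}
    - {"fingers": 1, "dx": 0, "dy": 0, "dz": -0.14, "roll": 0}
    - {"fingers": 1, "dx": 0, "dy": 0, "dz": -0.14, "roll": 0}
  squeeze: 35

```text
time: 17.68
tool_pos: [0.4968, -0.248, 0.1852]
tcp_rot: [-2.459, -1.953, 0.001]
wrist_force: [0.5, -0.3, -0.3]
width: 0.209
grip_force: 34.3
```

```bash
python3 - <<'E'
from h import *
go((.546,.1165,.186));go((.546,.1165,.125));s=read_state();print(s["width"],s["grip_force"])
E
```

```text
t 17.675 pos [ 0.4968 -0.248   0.1852] yaw -13.09 tilt 0.07 roll 0.01 d [ 0.3661 -0.0346 -0.0006] F [ 0.5 -0.3 -0.3] q6 -0.28
t 17.675 pos [ 0.4968 -0.248   0.1852] yaw -13.09 tilt 0.07 roll 0.01 d [ 0.3661 -0.0346  0.0604] F [ 0.5 -0.3 -0.3] q6 -0.28
0.2091879312123415 34.29652690887451
```

Call:
step_arm:
  commands:
    - {"fingers": 1, "dx": 0.04, "dy": -0.004, "dz": -0.005, "roll": 0}
    - {"fingers": 1, "dx": 0.095, "dy": -0.009, "dz": -0.005, "roll": 0}
    - {"fingers": 1, "dx": 0.155, "dy": -0.015, "dz": -0.005, "roll": 0}
    - {"fingers": 1, "dx": 0.215, "dy": -0.02, "dz": -0.005, "roll": 0}
    - {"fingers": 1, "dx": 0.275, "dy": -0.026, "dz": -0.005, "roll": 0}
    - {"fingers": 1, "dx": 0.325, "dy": -0.031, "dz": 0, "roll": 0}
    - {"fingers": 1, "dx": 0.36, "dy": -0.034, "dz": 0.02, "roll": 0}
    - {"fingers": 1, "dx": 0.366, "dy": -0.0345, "dz": 0.05, "roll": 0}
  squeeze: 35

```text
time: 18.68
tool_pos: [0.5465, 0.1185, 0.1345]
tcp_rot: [-2.457, -1.957, 0.0]
wrist_force: [-0.0, -0.2, -1.0]
width: 0.211
grip_force: 34.3
```

Call:
step_arm:
  commands:
    - {"fingers": 1, "dx": 0, "dy": 0, "dz": 0.009, "roll": 0}
    - {"fingers": 1, "dx": 0, "dy": 0, "dz": 0.009, "roll": 0}
    - {"fingers": 1, "dx": 0, "dy": 0, "dz": 0.009, "roll": 0}
  squeeze: 35

```text
time: 19.05
tool_pos: [0.5474, 0.1154, 0.1279]
tcp_rot: [2.461, 1.952, 0.002]
wrist_force: [0.4, 0.2, -0.0]
width: 0.214
grip_force: 34.3
```

```bash
python3 - <<'E'
from h import *
go((.546,.1165,.112));s=read_state();print(s["width"],s["grip_force"])
p,d=read_camera("side");np.savez("pics/s8.npz",p=p,d=d)
t=s["tool_pos"];f=np.array([t[0],t[1],t[2]-.0405]);print("foot",f.round(4),proj("side",f).round(2))
p0=np.load("pics/side0.npz")["p"]
print("bore rows, before:");print(p0[214:220,305:323].mean(2).astype(int))
print("foot region R now:");print(p[198:220,303:325,2].astype(int))
cv2.imwrite("pics/s8.png",cv2.resize(p[175:235,285:345],(600,600),interpolation=2))
E
```

```text
t 19.05 pos [0.5474 0.1154 0.1279] yaw -13.15 tilt 0.07 roll -0.05 d [ 0.0008 -0.0016  0.0159] F [ 0.4  0.2 -0. ] q6 0.39
0.21360403240468095 34.28412437438965
foot [0.5474 0.1154 0.0874] [[314.86 207.25]]
bore rows, before:
[[ 97  96  87 163 218 216 218 217 217 218 216 217 216 217 214 217 216 116]
 [ 99  95  75 209 217 215 216 210 213 211 214 217 216 216 217 217 195  93]
 [ 95 104 151 216 217 216 196 161 165 170 170 177 205 217 216 217 140  93]
 [100  82 208 216 214 216 154 107 114 117 116 119 179 216 216 216 107  93]
 [ 67  65 216 214 214 215 202 171 171 174 174 200 208 216 216 188  96  97]
 [ 98 195 214 216 214 215 216 210 209 209 211 216 215 215 215 143  65  69]]
foot region R now:
[[218 218 175 174 174 173 171 228 228 132  98 101 100  96 120 228 228 229
  228 227 227 227]
 [227 228 218 219 219 218 219 175 176 109  98 101 100  95 125 228 228 228
  228 227 228 227]
 [229 228 228 228 228 228 228 218 149 103  97 102  99  92 108 228 228 229
  227 227 229 229]
 [229 230 226 227 229 228 229 228 217 122  97 102 102  97 119 171 171 227
  226 226 229 228]
 [230 228 227 228 227 229 227 228
[... 941 characters left out ...]
4 224 223 223 224 224 224 225
  223 226 225 226]
 [122 120 103 107 111 141 227 226 225 225 225 224 224 225 224 224 222 224
  224 184 163 186]
 [ 99 100 102 102  89 174 226 226 226 227 227 227 225 226 225 225 225 227
  226 123 108 119]
 [ 99 101 100  99  79 221 225 225 224 223 222 223 224 226 226 225 226 226
  211 102  98  99]
 [ 84  76  73  76 164 224 224 224 208 169 178 179 178 193 216 226 226 225
  136  77 100 101]
 [ 74  64  62  59 218 168 166 166 147 114 124 126 125 129 162 168 225 226
   76  61  74  97]
 [ 51  56  51  63 168 136 140 139 135 126 125 131 130 135 140 139 167 154
   60  64  66 102]
 [130 110 104 128 137 139 138 141 139 138 138 140 139 141 139 141 143  98
   53  60  57  75]]
```

View pics/s8.png

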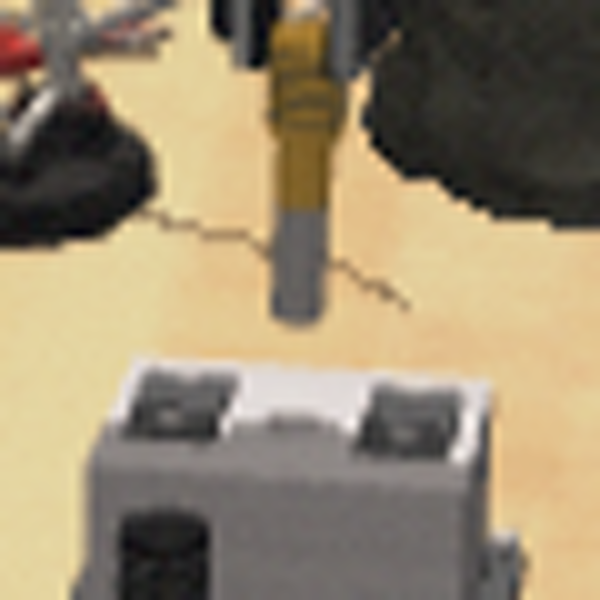

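The post hangs straight, with its foot centred at column 314.4 and the bore at 313.9. Together with the top view's relative distances, that puts the bore near (0.5467, 0.1145) in robot coordinates. I'll lower slowly and feel for contact.

Call:
step_arm:
  commands:
    - {"fingers": 1, "dx": -0.001, "dy": -0.0005, "dz": 0.01, "roll": 0}
    - {"fingers": 1, "dx": -0.001, "dy": -0.0005, "dz": 0.018, "roll": 0}
    - {"fingers": 1, "dx": -0.001, "dy": -0.0005, "dz": 0.023, "roll": 0}
    - {"fingers": 1, "dx": -0.001, "dy": -0.0005, "dz": 0.025, "roll": 0}
    - {"fingers": 1, "dx": -0.001, "dy": -0.0005, "dz": 0.026, "roll": 0}
    - {"fingers": 1, "dx": -0.001, "dy": -0.0005, "dz": 0.027, "roll": 0}
    - {"fingers": 1, "dx": -0.001, "dy": -0.0005, "dz": 0.027, "roll": 0}
  squeeze: 35

```text
time: 19.98
tool_pos: [0.5463, 0.1152, 0.1004]
tcp_rot: [2.46, 1.954, 0.001]
wrist_force: [0.3, 0.3, 0.3]
width: 0.206
grip_force: 34.4
```

```bash
python3 - <<'E'
from h import *
go((.5467,.1145,.1));s=read_state();print(s["torque"])
E
```

```text
t 19.975 pos [0.5463 0.1152 0.1004] yaw -13.09 tilt 0.03 roll 0.01 d [-0.0006  0.0006  0.0004] F [0.3 0.3 0.3] q6 0.39
[ 0.00804702  0.07420562 -0.0237835 ]
```

Foot at about z = 0.0599 and no force yet. Going on in small steps.

Call:
step_arm:
  commands:
    - {"fingers": 1, "dx": -0.0003, "dy": 0.0003, "dz": 0.0005, "roll": 0}
    - {"fingers": 1, "dx": -0.0003, "dy": 0.0003, "dz": 0.001, "roll": 0}
    - {"fingers": 1, "dx": -0.0003, "dy": 0.0003, "dz": 0.0015, "roll": 0}
    - {"fingers": 1, "dx": -0.0003, "dy": 0.0003, "dz": 0.002, "roll": 0}
    - {"fingers": 1, "dx": -0.0003, "dy": 0.0003, "dz": 0.002, "roll": 0}
  squeeze: 35

```text
time: 20.6
tool_pos: [0.5473, 0.115, 0.0997]
tcp_rot: [2.459, 1.953, 0.003]
wrist_force: [-1.4, -0.9, 8.6]
width: 0.209
grip_force: 35.2
```

```bash
python3 - <<'E'
from h import *
for i in range(4):
    go((.5467,.1145,.1));s=read_state();print(np.round(s["torque"],3),np.round(s["wrist_force"],2))
    p,d=read_camera("side")
np.savez("pics/s9.npz",p=p,d=d)
print(p[190:224,303:325,2].astype(int))
E
```

```text
t 20.6 pos [0.5473 0.115  0.0997] yaw -13.1 tilt 0.13 roll 0.0 d [-0.0006 -0.0005 -0.0003] F [-1.4 -0.9  8.6] q6 0.39
[ 0.04   0.386 -0.019] [-1.4  -0.88  8.65]
t 20.65 pos [0.5473 0.115  0.0997] yaw -13.1 tilt 0.13 roll 0.0 d [-0.0006 -0.0005 -0.0003] F [-0.9 -0.2  7.2] q6 0.39
[0.047 0.411 0.003] [-0.91 -0.22  7.16]
t 20.7 pos [0.5473 0.115  0.0997] yaw -13.1 tilt 0.13 roll 0.0 d [-0.0006 -0.0005 -0.0003] F [-1.6  0.5  7.5] q6 0.39
[0.055 0.392 0.034] [-1.62  0.5   7.53]
t 20.75 pos [0.5473 0.115  0.0997] yaw -13.1 tilt 0.13 roll 0.0 d [-0.0006 -0.0005 -0.0003] F [-1.5 -0.9  7.4] q6 0.39
[0.061 0.436 0.017] [-1.53 -0.93  7.45]
[[229 230 229 217 214  96  79  22  33 124 135 141 142 144  56  93  91  38
   39  23  29  34]
 [229 228 229 230 229  93  75  28  46  96  89 118 115 116  68  99  90  54
   41 122 215  50]
 [229 230 231 229 229 109 113  74  81  89 120 112 112 109  68  97  92  71
  141 218 228 214]
 [228 229 229 229 228 219 217 215 159 102 116  95  94  99  61  91  85 110
  219 228 228 228]
 [230 228 229 228 229 228 229 228 142  92  83 110 107 108  85  84 172 216
  228 228 229 228
[... 1999 characters left out ...]
1  95  93 112 217 227 227 226
  135  73  71  75]
 [ 72  63  62  58 152 167 168 168 131  99  97 100  98 106 153 170 169 171
   75  59  66  86]
 [ 54  58  57  60 140 140 141 142 135 124 127 129 129 135 139 141 143 123
   66  65  66 100]
 [130 104 102 128 141 144 138 141 141 140 138 141 139 141 143 143 141  99
   54  60  61  73]
 [141 133 135 142 141 141 139 141 142 140 142 144 140 141 144 142 140 114
  111  88  89  87]
 [143 142 140 141 143 140 142 140 142 141 142 139 143 143 139 141 143 134
  136 130 129 135]
 [119 125 122 121 125 122 132 129 133 137 136 136 137 143 143 140 141 142
  143 143 141 145]
 [111 114 111 118 115 112 115 115 115 117 116 117 116 122 122 118 126 127
  129 124 133 133]]
```

There is contact on the mouth chamfer: x is aligned, but y looks about 2 mm too high, since the post sits about 1 mm +y in the grip. I'll back off, shift in -y and feel again.

Call:
step_arm:
  commands:
    - {"fingers": 1, "dx": 0, "dy": 0, "dz": -0.002, "roll": 0}
    - {"fingers": 1, "dx": -0.0018, "dy": 0.0004, "dz": -0.002, "roll": 0}
    - {"fingers": 1, "dx": -0.0018, "dy": 0.0004, "dz": -0.001, "roll": 0}
    - {"fingers": 1, "dx": -0.0018, "dy": 0.0004, "dz": 0, "roll": 0}
    - {"fingers": 1, "dx": -0.0018, "dy": 0.0004, "dz": 0.0005, "roll": 0}
    - {"fingers": 1, "dx": -0.0018, "dy": 0.0004, "dz": 0.0005, "roll": 0}
  squeeze: 35

```text
time: 21.55
tool_pos: [0.5464, 0.113, 0.0978]
tcp_rot: [2.46, 1.954, 0.001]
wrist_force: [0.2, 0.0, 3.5]
width: 0.202
grip_force: 34.8
```

```bash
python3 - <<'E'
from h import *
go((.5467,.1145,.1));s=read_state();print(s["torque"])
E
```

```text
t 21.55 pos [0.5464 0.113  0.0978] yaw -13.09 tilt 0.02 roll 0.01 d [ 0.0015 -0.0001 -0.0022] F [0.2 0.  3.5] q6 0.39
[ 0.09580632  0.20717095 -0.00491905]
```

Call:
step_arm:
  commands:
    - {"fingers": 1, "dx": -0.0003, "dy": 0, "dz": 0.0005, "roll": 0}
    - {"fingers": 1, "dx": -0.0003, "dy": 0, "dz": 0.001, "roll": 0}
    - {"fingers": 1, "dx": -0.0003, "dy": 0, "dz": 0.0015, "roll": 0}
    - {"fingers": 1, "dx": -0.0003, "dy": 0, "dz": 0.0015, "roll": 0}
  squeeze: 35

```text
time: 22.05
tool_pos: [0.5461, 0.1125, 0.0956]
tcp_rot: [2.46, 1.954, -0.0]
wrist_force: [1.4, -0.5, -1.1]
width: 0.209
grip_force: 34.3
```

```bash
python3 - <<'E'
from h import *
go((.5467,.1145,.1));s=read_state();print(s["torque"])
E
```

```text
t 22.05 pos [0.5461 0.1125 0.0956] yaw -13.09 tilt 0.01 roll 0.01 d [ 0.002   0.0001 -0.0044] F [ 1.4 -0.5 -1.1] q6 0.39
[-0.09589399 -0.25478654 -0.03452527]
```

It's in. Lowering further.

Call:
step_arm:
  commands:
    - {"fingers": 1, "dx": 0, "dy": 0.0004, "dz": 0.001, "roll": 0}
    - {"fingers": 1, "dx": 0, "dy": 0.0004, "dz": 0.0025, "roll": 0}
    - {"fingers": 1, "dx": 0, "dy": 0.0004, "dz": 0.004, "roll": 0}
    - {"fingers": 1, "dx": 0, "dy": 0.0004, "dz": 0.0055, "roll": 0}
    - {"fingers": 1, "dx": 0, "dy": 0.0004, "dz": 0.007, "roll": 0}
    - {"fingers": 1, "dx": 0, "dy": 0.0004, "dz": 0.007, "roll": 0}
  squeeze: 35

```text
time: 22.8
tool_pos: [0.5464, 0.1125, 0.0888]
tcp_rot: [-2.46, -1.954, 0.001]
wrist_force: [1.0, 0.0, -1.1]
width: 0.206
grip_force: 34.3
```

```bash
python3 - <<'E'
from h import *
go((.5467,.1145,.1));s=read_state();print(s["torque"])
E
```

```text
t 22.8 pos [0.5464 0.1125 0.0888] yaw -13.09 tilt 0.02 roll 0.01 d [ 0.002  -0.0001 -0.0112] F [ 1.   0.  -1.1] q6 0.39
[-0.0253578  -0.02642235 -0.00231819]
```

Side loads are negligible. Continuing to just above the floor (TCP ≈ 0.0685 expected).

Call:
step_arm:
  commands:
    - {"fingers": 1, "dx": 0, "dy": 0, "dz": 0.0025, "roll": 0}
    - {"fingers": 1, "dx": 0, "dy": 0, "dz": 0.005, "roll": 0}
    - {"fingers": 1, "dx": 0, "dy": 0, "dz": 0.0075, "roll": 0}
    - {"fingers": 1, "dx": 0, "dy": 0, "dz": 0.01, "roll": 0}
    - {"fingers": 1, "dx": 0, "dy": 0, "dz": 0.0125, "roll": 0}
    - {"fingers": 1, "dx": 0, "dy": 0, "dz": 0.015, "roll": 0}
    - {"fingers": 1, "dx": 0, "dy": 0, "dz": 0.0165, "roll": 0}
    - {"fingers": 1, "dx": 0, "dy": 0, "dz": 0.0165, "roll": 0}
  squeeze: 35

```text
time: 23.8
tool_pos: [0.5465, 0.1125, 0.0724]
tcp_rot: [-2.46, -1.954, 0.0]
wrist_force: [0.0, -0.2, -1.1]
width: 0.212
grip_force: 34.3
```

Call:
step_arm:
  commands:
    - {"fingers": 1, "dx": 0, "dy": 0, "dz": 0.0015, "roll": 0}
    - {"fingers": 1, "dx": 0, "dy": 0, "dz": 0.003, "roll": 0}
    - {"fingers": 1, "dx": 0, "dy": 0, "dz": 0.004, "roll": 0}
    - {"fingers": 1, "dx": 0, "dy": 0, "dz": 0.004, "roll": 0}
  squeeze: 35

```text
time: 24.3
tool_pos: [0.5465, 0.1125, 0.0685]
tcp_rot: [-2.46, -1.954, 0.0]
wrist_force: [-0.5, 0.7, -0.8]
width: 0.208
grip_force: 34.3
```

Call:
step_arm:
  commands:
    - {"fingers": 1, "dx": 0, "dy": 0, "dz": 0.0005, "roll": 0}
    - {"fingers": 1, "dx": 0, "dy": 0, "dz": 0.001, "roll": 0}
    - {"fingers": 1, "dx": 0, "dy": 0, "dz": 0.001, "roll": 0}
  squeeze: 35

```text
time: 24.68
tool_pos: [0.5467, 0.1126, 0.0678]
tcp_rot: [2.46, 1.954, 0.001]
wrist_force: [-0.2, 0.7, 2.7]
width: 0.208
grip_force: 34.6
```

Floor contact at the expected height, with 2.7 N. Releasing slowly and backing straight up.

Call:
step_arm:
  commands:
    - {"fingers": 0.6, "dx": 0, "dy": 0, "dz": 0, "roll": 0}
    - {"fingers": 0.4, "dx": 0, "dy": 0, "dz": 0, "roll": 0}
    - {"fingers": 0.1, "dx": 0, "dy": 0, "dz": 0, "roll": 0}
    - {"fingers": -0.2, "dx": 0, "dy": 0, "dz": 0, "roll": 0}
    - {"fingers": -0.2, "dx": 0, "dy": 0, "dz": 0, "roll": 0}
    - {"fingers": -0.2, "dx": 0, "dy": 0, "dz": -0.02, "roll": 0}
    - {"fingers": -0.2, "dx": 0, "dy": 0, "dz": -0.06, "roll": 0}
    - {"fingers": -0.2, "dx": 0, "dy": 0, "dz": -0.12, "roll": 0}
  squeeze: 30

```text
time: 25.68
tool_pos: [0.5446, 0.1122, 0.1863]
tcp_rot: [-2.458, -1.952, 0.007]
wrist_force: [1.3, 0.2, -0.1]
width: 0.601
grip_force: 0.0
```

Call:
step_arm:
  commands:
    - {"fingers": -0.2, "dx": 0, "dy": -0.05, "dz": -0.02, "roll": 0}
    - {"fingers": -0.2, "dx": 0, "dy": -0.1, "dz": -0.02, "roll": 0}
    - {"fingers": -0.2, "dx": 0, "dy": -0.1, "dz": -0.02, "roll": 0}
    - {"fingers": -0.2, "dx": 0, "dy": -0.1, "dz": -0.02, "roll": 0}
  squeeze: 30

```text
time: 26.18
tool_pos: [0.4495, 0.1352, 0.2078]
tcp_rot: [2.459, 1.954, 0.002]
wrist_force: [0.2, 0.5, -1.0]
width: 0.601
grip_force: 0.0
```

```bash
python3 - <<'E'
from h import *
go((.5467,.1145,.1))
p,d=read_camera("side");W=cloud("side",d)
m=(np.hypot(W[...,0]-.5465,W[...,1]-.114)<.014)&(W[...,2]>.07)&(W[...,2]<.15);q=W[m]
print("post top",np.percentile(q[:,2],97).round(4),"expected .105",q.mean(0).round(4))
a=cv2.resize(p[170:250,285:345],(450,600),interpolation=2);b=cv2.resize(p[215:325,250:320],(350,550),interpolation=2)
cv2.imwrite("pics/s10.png",np.hstack([a,np.vstack([b,np.zeros((50,350,3),np.uint8)])]))
E
```

```text
t 26.175 pos [0.4495 0.1352 0.2078] yaw -13.07 tilt 0.07 roll 0.03 d [0.0017 0.0992 0.1079] F [ 0.2  0.5 -1. ] q6 0.47
post top 0.1058 expected .105 [0.5446 0.1114 0.0911]
```

View pics/s10.png

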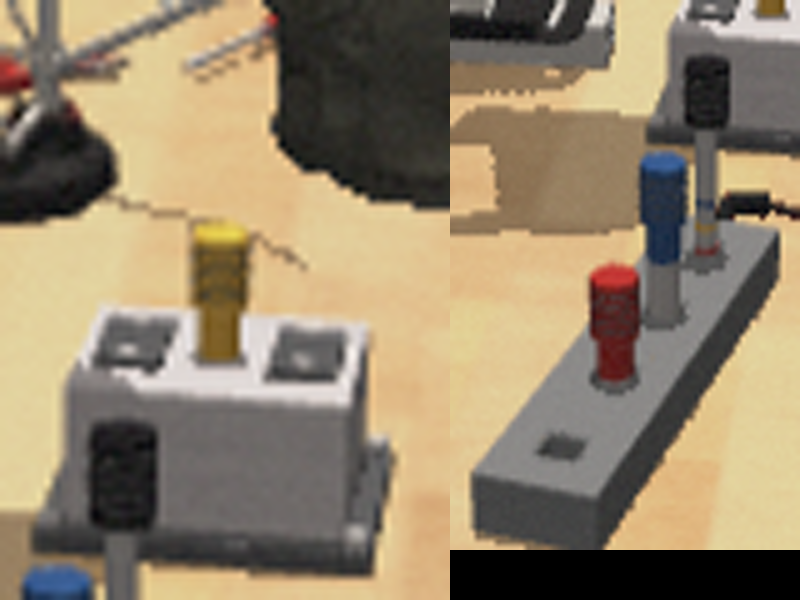

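The yellow post stands upright in the bore at crop (220,295). Only its painted part shows, and its top is at 105.8 mm against 105 expected. The rod, blue and red posts stand in the rack, and the yellow socket is empty.

```bash
python3 -c "
from workcell import *
print(finish_job())"
```

```text
the job is handed in; nothing more can be done
None
```

I measured the bore at 32 mm with the depth rod and put the rod back in its socket. The yellow post is set fully home with only its paint showing; the highest force I read was about 9 N, and the job was handed in at about 26 s.

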